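# Dry-fit the last strip in the gluing clamp

### The job

Dry-fit the last strip of this cutting board: lay the loose dark strip flat across the two raised bearers of the gluing clamp, in the open bay between the striped panel and the jaw, its ends about level with the panel's ends, and let go of it. Then take the clamp's pull bar and draw it out against its springs, so that the jaw slides the strip up and closes the seam, until the black pointer stands over the middle of the red mark; leave the mark as it is set, the panel in its place and the other things on the bench alone. Finish while still holding the bar there, so that the seam stays shut and can be checked.

Things in the scene. Friction and masses are not known exactly. Their poses are not given: they have to be found in the camera images.
- clamp: Gluing clamp fixed to the bench; grey laminated base 475 x 246 x 12 mm. Origin on the bench top, z up; the pull bar is drawn out along its -x, +x points from bar to jaw. In its frame (mm): fence x -130 to -105, y -103 to 103, top 63 up; steel draw rods along x at y = -92 and 92, 10 thick, 45 up; a low tube along x at y = 73, top 26 up; between the bearers nothing stands higher than the base.
- bay (a point): Middle of the open bay where the strip is to be laid, level with the tops of the bearers (32 mm above the bench, 20 above the base). The bearers are two rails along the clamp's x, 12 mm wide, centred 55 mm either side of this point. With the jaw back the bay is 88 mm wide along x, from the panel's free edge to the jaw. Axes as the clamp's.
- strip_center (a point): Centre of the loose dark walnut strip, a bar 28 mm wide (its x) x 150 mm long (its y) x 26 mm thick (its z, up), 80 g. It starts lying flat on the bench beside the clamp; laid on the bearers its centre is 45 mm above the bench.
- panel_center (a point): Centre of the striped panel (light, dark and light strips), 90 mm (its x) x 150 mm (its y) x 26 mm thick, 0.25 kg; it lies loose on the bearers against the fence, its axes as the clamp's, its free edge 45 mm from this centre towards +x.
- jaw (a joint): Travel of the jaw in m from fully back (0) towards the panel; a light return spring (2 N, rising 30 N per m) drives it back. With the strip in the bay, strip, panel and fence are all in touch at about 0.06.
- jaw_face (a point): Centre of the jaw's pressing face, 48 mm above the bench; the jaw is 206 mm long, 28 mm high, its top 62 mm above the bench.
- bar_grip (a point): Middle of the pull bar, 45 mm above the bench: a round dark wooden grip 22 mm thick, 110 mm long along the clamp's y, at first 60 mm in front of the fence. It slides along the clamp's -x and takes the jaw along; once the jaw is stopped by the strip, two pressure springs yield (7 N at first, then 350 N per m, 32 mm at most). Pull at the mark 9 to 17 N; let go, it springs back.
- pointer (a point): Tip of the black pointer at one end of the pull bar (113 mm from the bar's middle, clamp y = -113 mm), 34 mm above the bench; it moves with the bar.
- mark (a point): Centre of the red mark, a clip 8 mm long along the clamp's x that is set somewhere on the graduated rail under the pointer's path, 31 mm above the bench. The pointer is over the mark after about 67 to 86 mm of pull from its start. A knock would shift it.
- wax_tin: Bystander: round red tin, 69 mm across, 36 mm high, origin at its underside. It starts on one side of the clamp, the strip on the other; which side is which varies.
- tape_measure: Bystander: yellow pocket tape, 37 x 92 x 64 mm, origin at its underside.
- driver: Bystander: screwdriver with orange handle, 217 mm long, 29 mm thick, origin at its underside.

How it is judged:
By the outcome, as a careful person would: the job done as asked, in the order asked, and still so for the second after the job is handed in, while the arm keeps its last pose, push and grip.
It also fails if it takes over 51 s, if anything falls off the work surface, if the arm or the gripper's body presses on something with over 40 N, if the wrist force passes 120 N, or if a joint passes its speed limit or range.

### The arm

A 6-joint arm with a two-finger parallel gripper is mounted at the origin on a cart in front of the work surface, level with it; the furniture and walls round the work are solid. World frame = base frame: x ahead of the robot, y to its left, z up, the work surface at z = 0. Lengths are in m, angles in rad, forces in N, time in s.
With the tool pointing down it reaches from about 0.35 to 0.875 m from the base axis. Payload 4.2 kg.
Tool frame: the origin (TCP) lies at the centre of the arm's flange, where the gripper is bolted on; the fingertips stand manip.nose_length ahead of it and the grasp point (between the pads) lies 155 mm ahead of it (manip.nose_length is the distance from the TCP to the fingertips, in m); z points along the fingers, x is the direction in which the jaws open and shut, and the axes are right-handed (so a half turn about z gives the same grasp; the last joint's range is limited). The gripper opens to 85 mm and grips with 20 to 120 N. Pads are 22 mm wide; open, the fingers measure 114 mm over their backs; the gripper's body (76 mm by 85 mm) begins 54 mm behind the grasp point. The pads swing forward as they close: fully open they stand 13 mm farther back than shut.
Start: joints at [1.493, 0.385, 0.008, 0, -1.194, -0.259], TCP at [0.207, 0.59, 0.405] pointing down, gripper open.
Joint ranges: [-3.14, 3.14], [-1.21, 2.06], [-1.07, 1.41], [-3.16, 2.05], [-2.99, -0.16], [-3.1, 3.1]. Speed limits (rad/s): [2.79, 2.79, 3.14, 3.14, 3.14, 3.14].

### API

Orientations are given as a unit quaternion [w, x, y, z].
In Python, from plant import manip gives the robot as it stands.
- The arm moves only by the shell command python3 -m crank 'ROWS' [OPENING] [FORCE]. ROWS is JSON, a list that holds one entry, the list of rows, each a list of 6 numbers: the shift along the world's x, y, z in m, then the turn, a rotation vector about the world's x, y, z in degrees. A call has exactly 5 rows; each row is the pose to reach, as a shift and turn from the pose commanded when the call began; what a row does not reach only later rows make up. A row lasts 1/8 s, in which the tool goes at most 62.5 mm and 10.7 degrees, less where a joint would pass 70% of its speed; a pose out of reach is approached as far as the arm can. A call with a gripper value outside its range is refused whole. OPENING is the closure, from -1 (fully open) to 1 (shut), set as the call begins (- or left out, the last holds). The fingers move at their own pace and stop on an object; FORCE is the grip in N (left out, the last holds). Time passes only in rows, so rows that repeat a pose let the fingers close, or fill a call up. It gives the time, the measured TCP pose, the force and the opening at its end, in the units of the state.
- manip.observe(): the state, without advancing time (a new reading comes with each control period).
- manip.grab_frame(name): name is "scene" or "top"; returns (picture, depth): 420x560x3 uint8, blue, green, red; 420x560 float32, m along the optical axis (not along the pixel's ray), 0 where there is no reading.
- manip.camera_info(name): a dict with "fx", "fy", "cx", "cy" (pixels), "rvec" (rotation vector, rad) and "tvec" (3), from world to camera coordinates, as OpenCV has them. Camera axes: x right, y down, z forward; pixel columns grow to the right and rows downward; lengths in m; the calibration is good to about 2 mm. A picture is of the moment at which its call begins. camera_info takes no time and is no camera call.
- manip.job_done(): hands the job in, once; it reports no verdict.
Trained networks look in the newest picture that a camera, given by its name, has taken for a name from the list of things; names that differ only in an ending like _2 or _b are one class to them, and where a whole thing is asked for, a point or a joint stands for the part that bears it (a point fixed in the world has none). Each returns a list of dicts, best first, with "score" (0 to 1); they miss things now and then, are a little off and sometimes report something else, mostly with a low value. They report only what shows in the picture. A call takes as long as a camera call.
- manip.boxes_of(camera, query): "position" ([column, row] in pixels, amid what is visible of it).
- manip.silhouettes(camera, query): "pixels" (420x560 bool, what is visible of it) and "position" ([column, row] in pixels, amid what is visible of it).
- manip.pinpoint(camera, query): "position" ([column, row] in pixels: a listed point, or the origin of a listed thing).
The state is a dict: "time": time; "joints": joint angles; "qvel": joint speeds; "joint_efforts": joint torques, N m; "tcp_pos": TCP position; "tcp_rot": TCP orientation; "contact_force": force on the tool from outside, world axes, zero at the start; "torque": the same for the moment, N m; "width": finger opening in m.
Only numpy, scipy, OpenCV 4.12 (cv2) and the standard library are available. Lean on these libraries where they do the work, as an engineer would, in place of code of your own. Each camera call takes 0.05 s, during which the arm holds its last target.

## Working session

There is one attempt and no reset: what is moved stays moved. The work goes in short steps, Python scripts to look and compute and a shell command to move; the robot and the scene stay as the last step left them, time stands still between calls to the robot, and variables do not carry over. Pictures are saved under pics/ and viewed, and the job is handed in when it is done.

```bash
mkdir -p pics; ls; cat > h.py <<'E'
import numpy as np, cv2
from plant import manip
def cam(n):
    c=manip.camera_info(n);R=cv2.Rodrigues(np.array(c['rvec'],float))[0];return c,R,np.array(c['tvec'],float).ravel()
def at_z(n,px,z):
    c,R,t=cam(n);d=R.T@np.array([(px[0]-c['cx'])/c['fx'],(px[1]-c['cy'])/c['fy'],1]);o=-R.T@t
    return o+d*(z-o[2])/d[2]
def at_d(n,px,dep):
    c,R,t=cam(n);u,v=int(round(px[0])),int(round(px[1]));d=dep[v,u]
    return R.T@(np.array([(px[0]-c['cx'])/c['fx']*d,(px[1]-c['cy'])/c['fy']*d,d])-t)
def proj(n,P):
    c,R,t=cam(n);p=R@np.array(P)+t;return [c['fx']*p[0]/p[2]+c['cx'],c['fy']*p[1]/p[2]+c['cy']]
E
python3 - <<'E'
from h import *
print(manip.observe(),manip.nose_length)
for n in('scene','top'):
    im,d=manip.grab_frame(n);cv2.imwrite(f'pics/{n}0.png',im);c,R,t=cam(n);print(n,-R.T@t,c['fx'])
    for q,z in [('bay',.032),('strip_center',.013),('panel_center',.045),('jaw_face',.048),('bar_grip',.045),('pointer',.034),('mark',.031),('clamp',0),('wax_tin',0),('tape_measure',0),('driver',0)]:
        for r in manip.pinpoint(n,q)[:2]:
            print(q,round(r['score'],2),np.round(r['position'],1),np.round(at_z(n,r['position'],z),4))
E
```

```text
pics
{'time': 0.0, 'joints': array([ 1.49260570e+00,  3.85585238e-01,  6.63101374e-03, -5.00937845e-04,
       -1.19401277e+00, -2.58616626e-01]), 'qvel': array([ 1.16291200e-03,  1.45616515e-04,  6.07414240e-05,  5.72817016e-04,
       -9.54338680e-04, -1.31743464e-03]), 'joint_efforts': array([-2.97968199e-04, -3.92282903e+01,  1.88402277e+01,  4.18622553e+00,
       -4.59313320e-03,  9.82347856e-07]), 'tcp_pos': array([0.20643574, 0.58971131, 0.40360559]), 'tcp_rot': array([-8.73960034e-04, -5.78510730e-01,  8.15674018e-01, -6.84350650e-04]), 'contact_force': array([-0.16017435, -0.16959586, -0.36769475]), 'torque': array([ 0.01102195, -0.019887  ,  0.02864286]), 'width': 0.08542120668589023} 0.1734
scene [-0.36819653  0.96382098  1.46607426] 545.384768580927
bay 0.69 [289.5 181.1] [ 0.5237 -0.0718  0.032 ]
strip_center 0.49 [344.6 143.8] [ 0.5163 -0.3851  0.013 ]
strip_center 0.37 [219.5 308.9] [0.3277 0.4546 0.013 ]
panel_center 0.64 [277.6 198.2] [0.4898 0.0273 0.045 ]
jaw_face 0.62 [297.  176.2] [ 0.5107 -0.0972  0.048 ]
bar_grip 0.64 [249.7 213.7] [0.5096 0.1448 0.045 ]
pointer 0.61 [276.3 238.7] [0.3765 0.1536 0.034 ]
clamp 0.62 [284.9 189.8] [ 0.526  -0.0508  0.    ]
driver 0.5 [317.2 126.5] [ 0.6701 -0.4008  0.    ]
top [0.42056595 0.0206783  1.57827388] 476.75996975983844
bay 0.79 [313.7 196.6] [ 0.5331 -0.0545  0.032 ]
strip_center 0.84 [412.3 201.7] [ 0.522  -0.3776  0.013 ]
panel_center 0.86 [290.7 201.1] [0.5166 0.0199 0.045 ]
jaw_face 0.76 [333.4 196.4] [ 0.5334 -0.1169  0.048 ]
bar_grip 0.97 [247.8 204.1] [0.5051 0.1581 0.045 ]
pointer 0.93 [252.  237.3] [0.3982 0.1436 0.034 ]
clamp 0.87 [307.2 201. ] [ 0.5205 -0.0348  0.    ]
clamp 0.17 [411.9 204.4] [ 0.514  -0.3796  0.    ]
wax_tin 0.58 [182.5 208.9] [0.4886 0.3797 0.    ]
tape_measure 0.6 [163.4 254.2] [0.3373 0.4397 0.    ]
tape_measure 0.19 [419.2 150. ] [ 0.6947 -0.4032  0.    ]
driver 0.6 [420.7 152. ] [ 0.6881 -0.4082  0.    ]
```

View pics/top0.png

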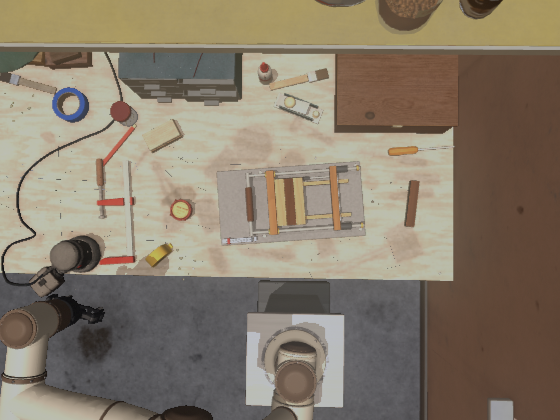

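View pics/scene0.png

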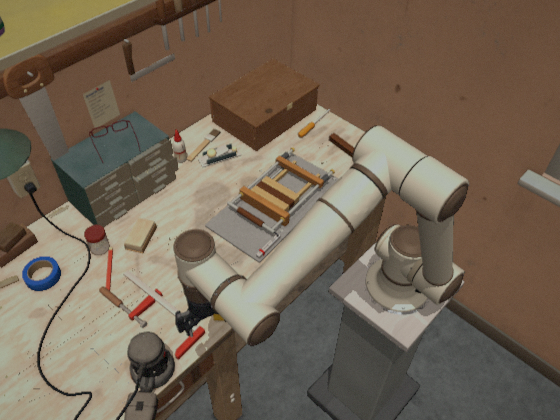

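```bash
python3 - <<'E'
import cv2
a=cv2.imread('pics/top0.png')[150:260,225:440];cv2.imwrite('pics/top0z.png',cv2.resize(a,None,fx=3.7,fy=3.7,interpolation=2))
E
```

```text
(no output)
```

View pics/top0z.png

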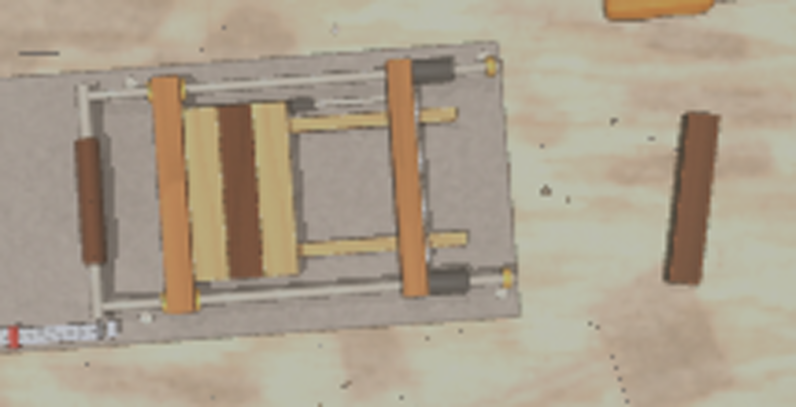

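The top view shows the clamp: bar at (248,204), panel at (290,201), bay at (314,197), jaw at (335,197) and the red mark at about (228,240). The strip lies on the right at (412,203), and the tin and tape are far to the left. Next I'll measure more precisely with masks.

```bash
python3 - <<'E'
from h import *
im,d=manip.grab_frame('top')
def rect(m,z,name):
    ys,xs=np.nonzero(m);P=np.array([at_z('top',(x,y),z)[:2] for x,y in zip(xs,ys)])
    r=cv2.minAreaRect((P*1000).astype(np.float32));print(name,len(xs),'cen',np.round(P.mean(0),4),'rect',np.round(r,1) if 0 else r)
for q,z in [('strip_center',.026),('panel_center',.058),('bar_grip',.056),('jaw',.062),('mark',.031)]:
    s=manip.silhouettes('top',q)
    for r in s[:1]: print(r['score']);rect(r['pixels'],z,q)
m=(im[...,2].astype(int)-im[...,1]>80)&(im[...,2].astype(int)-im[...,0]>80)
m[:,:215]=0;m[:,260:]=0;m[:228]=0;m[250:]=0
rect(m,.031,'red')
for p in [(412,203),(290,201),(303,220),(248,204),(335,197),(325,212)]: print(p,np.round(at_d('top',p,d),4))
E
```

```text
0.78
strip_center 412 cen [ 0.5188 -0.3727] rect ((516.9783935546875, -373.3545837402344), (32.61048889160156, 144.82286071777344), 86.38033294677734)
0.97
panel_center 1389 cen [0.5138 0.025 ] rect ((514.01953125, 24.874113082885742), (154.45228576660156, 94.92701721191406), 4.076306343078613)
0.69
bar_grip 700 cen [0.5147 0.0687] rect ((518.3563232421875, -19.104263305664062), (196.14669799804688, 366.8050842285156), 4.911478042602539)
0.88
jaw 1582 cen [ 0.5235 -0.0264] rect ((520.6043090820312, -17.923980712890625), (204.70062255859375, 371.1794128417969), 4.258275508880615)
0.45
mark 332 cen [0.34   0.4465] rect ((342.1451110839844, 444.5008850097656), (40.363677978515625, 96.75709533691406), 39.544952392578125)
red 9 cen [0.3843 0.2202] rect ((385.0119934082031, 220.02194213867188), (12.978466033935547, 3.2560088634490967), 1.131574273109436)
(412, 203) [ 0.5166 -0.372   0.0313]
(290, 201) [0.5162 0.0222 0.0575]
(303, 220) [ 0.4561 -0.0202  0.054 ]
(248, 204) [0.5047 0.1563 0.0584]
(335, 197) [ 0.5299 -0.1199  0.0707]
(325, 212) [ 0.4843 -0.0929  0.0149]
```

```bash
python3 - <<'E'
from h import *
im,d=manip.grab_frame('top')
def pca(m,z,n):
    ys,xs=np.nonzero(m);P=np.array([at_z('top',(x,y),z)[:2] for x,y in zip(xs,ys)])
    c=P.mean(0);w,v=np.linalg.eigh(np.cov((P-c).T));a=v[:,1];a=a*np.sign(a[0]);Q=(P-c)@v
    print(n,len(xs),c.round(4),'long ang',np.degrees(np.arctan2(a[1],a[0])).round(2),'sizes(sd*sqrt12)',np.sqrt(12*w).round(4))
s=manip.silhouettes('top','strip_center')[0]['pixels'];pca(s,.026,'strip net')
b=im.astype(int);g=b.sum(2)
m=np.zeros(s.shape,bool);m[170:235,395:430]=1
m&=(g<270);cv2.imwrite('pics/m.png',m*255);pca(m,.026,'strip col')
s=manip.silhouettes('top','panel_center')[0]['pixels'];pca(s,.058,'panel')
# rod / clamp base outline: base light grey low saturation -> rect
hsv=cv2.cvtColor(im,cv2.COLOR_BGR2HSV)
print(im[200,412],im[190,270],im[200,335],im[200,225],im[205,248])
# jaw & fence orange masks
m=(hsv[...,1]>140)&(hsv[...,2]>120);
j=m.copy();j[:,:325]=0;j[:,345:]=0;j[:160]=0;j[235:]=0;pca(j,.062,'jaw')
f=m.copy();f[:,:264]=0;f[:,278]=0;f[:,279:]=0;f[:160]=0;f[240:]=0;pca(f,.063,'fence')
k=np.zeros(m.shape,bool);k[183:226,243:256]=1;k&=(g<270);pca(k,.052,'bar')
E
```

```text
strip net 458 [ 0.512  -0.3703] long ang -6.51 sizes(sd*sqrt12) [0.0328 0.1442]
strip col 123 [ 0.5199 -0.3697] long ang -7.3 sizes(sd*sqrt12) [0.042  0.1509]
panel 1323 [0.5148 0.0235] long ang 3.13 sizes(sd*sqrt12) [0.0906 0.1488]
[ 69  90 125] [ 84 127 178] [ 86 129 180] [145 155 163] [ 65  84 121][ WARN:0@6.465] global loadsave.cpp:1063 imwrite_ Unsupported depth image for selected encoder is fallbacked to CV_8U.
<stdin>:5: RuntimeWarning: Mean of empty slice.
  ret = ret.dtype.type(ret / rcount)
  avg = a.mean(axis, **keepdims_kw)
  ret = um.true_divide(
<stdin>:5: RuntimeWarning: Degrees of freedom <= 0 for slice
  c *= np.true_divide(1, fact)
  c *= np.true_divide(1, fact)
Traceback (most recent call last):
ValueError: not enough values to unpack (expected 2, got 0)

During handling of the above exception, another exception occurred:

Traceback (most recent call last):
numpy.linalg.LinAlgError: 0-dimensional array given. Array must be at least two-dimensional
```

```bash
python3 - <<'E'
from h import *
im=cv2.imread('pics/top0.png').astype(int);rb=im[...,2]-im[...,0];g=im.sum(2)
def pca(m,z,n):
    k,l,st,ce=cv2.connectedComponentsWithStats(m.astype(np.uint8));i=1+np.argmax(st[1:,4]);m=l==i
    ys,xs=np.nonzero(m);P=np.array([at_z('top',(x,y),z)[:2] for x,y in zip(xs,ys)])
    c=P.mean(0);w,v=np.linalg.eigh(np.cov((P-c).T));a=v[:,1];a=a*np.sign(a[0])
    r=cv2.minAreaRect((P*1000).astype(np.float32))
    print(n,len(xs),c.round(4),'ang',np.degrees(np.arctan2(a[1],a[0])).round(2),np.sqrt(12*w).round(4),np.round(r[0],1),np.round(r[1],1),round(r[2],1))
def win(x0,x1,y0,y1):
    m=np.zeros(g.shape,bool);m[y0:y1,x0:x1]=1;return m
pca(win(395,430,170,235)&(g<330),.026,'strip')
pca(win(326,346,160,235)&(rb>75),.062,'jaw')
pca(win(262,275,165,240)&(rb>75),.063,'fence')
pca(win(270,308,170,230)&(rb>45),.058,'panel')
pca(win(282,298,170,230)&(g<330),.058,'panel dark')
pca(win(243,256,180,226)&(g<330),.054,'bar')
pca(win(215,260,234,248)&(rb>60),.031,'mark')
E
```

```text
strip 465 [ 0.5166 -0.371 ] ang -6.71 [0.0321 0.1511] [ 516.8 -370.9] [ 32.6 152.1] 83.5
jaw 394 [ 0.5288 -0.1192] ang 4.79 [0.0195 0.2037] [ 529.2 -119.1] [202.3  19.5] 4.9
fence 417 [0.5186 0.0835] ang 3.54 [0.0218 0.201 ] [510.5  87.4] [201.1  28.8] 0.9Traceback (most recent call last):
  File "<stdin>", line 14, in <module>
  File "<stdin>", line 5, in pca
  File "h.py", line 6, in at_z
    c,R,t=cam(n);d=R.T@np.array([(px[0]-c['cx'])/c['fx'],(px[1]-c['cy'])/c['fy'],1]);o=-R.T@t
          ~~~^^^
  File "h.py", line 4, in cam
    c=manip.camera_info(n);R=cv2.Rodrigues(np.array(c['rvec'],float))[0];return c,R,np.array(c['tvec'],float).ravel()
ValueError: time passes only in moves, steps and waits
```

```bash
sed -i 's/^def cam/import functools\n@functools.lru_cache\ndef cam/' h.py; python3 - <<'E'
from h import *
print(cam('top'),cam('scene'));print(manip.observe()['time'])
im=cv2.imread('pics/top0.png').astype(int);rb=im[...,2]-im[...,0];g=im.sum(2)
def pca(m,z,n):
    k,l,st,ce=cv2.connectedComponentsWithStats(m.astype(np.uint8));i=1+np.argmax(st[1:,4]);m=l==i
    ys,xs=np.nonzero(m);P=np.array([at_z('top',(x,y),z)[:2] for x,y in zip(xs,ys)])
    c=P.mean(0);w,v=np.linalg.eigh(np.cov((P-c).T));a=v[:,1];a=a*np.sign(a[0])
    r=cv2.minAreaRect((P*1000).astype(np.float32))
    print(n,len(xs),c.round(4),'ang',np.degrees(np.arctan2(a[1],a[0])).round(2),np.sqrt(12*w).round(4),np.round(r[0],1),np.round(r[1],1),round(r[2],1))
def win(x0,x1,y0,y1):
    m=np.zeros(g.shape,bool);m[y0:y1,x0:x1]=1;return m
pca(win(270,308,170,230)&(rb>45),.058,'panel')
pca(win(282,298,170,230)&(g<330),.058,'panel dark')
pca(win(243,256,180,226)&(g<330),.054,'bar')
pca(win(215,260,234,248)&(rb>60),.031,'mark')
E
```

```text
({'fx': 476.75996975983844, 'fy': 476.75996975983844, 'cx': 279.6380127814534, 'cy': 209.4089001887475, 'rvec': array([ 2.20345203, -2.17204429,  0.0250074 ]), 'tvec': array([0.04884267, 0.49161506, 1.55697809])}, array([[ 0.01484436, -0.99965203, -0.02180521],
       [-0.99888501, -0.0138485 , -0.04513264],
       [ 0.04481497,  0.02245087, -0.998743  ]]), array([0.04884267, 0.49161506, 1.55697809])) ({'fx': 545.384768580927, 'fy': 545.384768580927, 'cx': 274.67357555805705, 'cy': 198.87919207390718, 'rvec': array([ 1.01181804, -2.52260256,  0.96611205]), 'tvec': array([0.38379634, 0.26675639, 1.73073242])}, array([[-0.72510999, -0.68857698,  0.0087892 ],
       [-0.51829128,  0.53729697, -0.66534661],
       [ 0.45341995, -0.48700484, -0.74648285]]), array([0.38379634, 0.26675639, 1.73073242]))
1.65
panel 1686 [0.5142 0.0341] ang 1.83 [0.114  0.1592] [521.2  27. ] [189.  118.4] 0.9
panel dark 450 [0.5167 0.0236] ang 4.56 [0.031  0.1537] [516.5  16.3] [152.5  48.1] 6.4
bar 318 [0.5048 0.1493] ang 5.58 [0.0281 0.1192] [509.6 149.9] [145.2  28.9] 4.8
mark 14 [0.3866 0.2208] ang 1.19 [0.0082 0.0186] [386.6 221.7] [16.2  6.5] 1.1
```

Fit results, in world coordinates:

| Item | Position (m) | Angle / travel |
|---|---|---|
| Clamp y axis | – | about +4.7° |
| Panel | (.5165, .0225) | – |
| Bay | (.524, -.067) | – |
| Bar | (.506, .152) | – |
| Mark | (.387, .221) | about 78 mm pull, within the stated range |
| Strip | (.5175, -.373) | -6.7° |

I'm moving now.

```bash
python3 -m crank '[[[0.033,-0.038,0,0,0,0],[0.066,-0.076,0,0,0,0],[0.099,-0.116,0,0,0,4],[0.132,-0.156,0,0,0,8],[0.163,-0.19,0,0,0,12.6]]]' -1 40
python3 -m crank '[[[0.026,-0.054,0,0,0,0],[0.052,-0.108,0,0,0,0],[0.078,-0.162,0,0,0,0],[0.104,-0.216,0,0,0,0],[0.13,-0.27,0,0,0,0]]]'
python3 -m crank '[[[0.006,-0.056,0,0,0,0],[0.012,-0.112,0,0,0,0],[0.018,-0.168,0,0,0,0],[0.024,-0.224,0,0,0,0],[0.03,-0.28,0,0,0,0]]]'
```

```text
time: 2.28
tcp_pos: [0.3704, 0.3983, 0.4051]
tcp_rot: [0.0, -0.666, 0.746, 0.0]
contact_force: [0.5, 0.8, 0.4]
width: 0.0858
time: 2.9
tcp_pos: [0.5, 0.128, 0.4052]
tcp_rot: [0.001, -0.665, 0.747, -0.0]
contact_force: [1.5, 0.2, 0.1]
width: 0.0853
time: 3.52
tcp_pos: [0.5294, -0.152, 0.4051]
tcp_rot: [0.0, -0.665, 0.747, -0.0]
contact_force: [1.0, 0.2, -0.4]
width: 0.0853
```

```bash
python3 -m crank '[[[-0.003,-0.056,0,0,0,0],[-0.006,-0.112,-0.02,0,0,0],[-0.009,-0.168,-0.05,0,0,0],[-0.0125,-0.223,-0.09,0,0,0],[-0.0125,-0.223,-0.13,0,0,0]]]'
python3 - <<'E'
from h import *
o=manip.observe();print(o['time'],o['tcp_pos'],o['tcp_rot'],o['width'],o['joints'],o['contact_force'])
im,d=manip.grab_frame('top');cv2.imwrite('pics/t1.png',im[150:260,225:440].repeat(3,0).repeat(3,1))
im,d=manip.grab_frame('scene');cv2.imwrite('pics/s1.png',im)
E
```

```text
time: 4.15
tcp_pos: [0.5165, -0.3764, 0.2738]
tcp_rot: [0.0, -0.663, 0.749, -0.001]
contact_force: [0.5, -0.1, -0.0]
width: 0.0855
4.15 [ 0.51646682 -0.37642264  0.27379556] [ 2.53031950e-04 -6.63075178e-01  7.48551933e-01 -1.11700365e-03] 0.08553806914721496 [-3.76983792e-01  5.20151848e-01 -1.22468006e-01  6.98327920e-04
 -9.25955010e-01  1.82640481e+00] [ 0.45715656 -0.058113   -0.02675811]
```

View pics/s1.png

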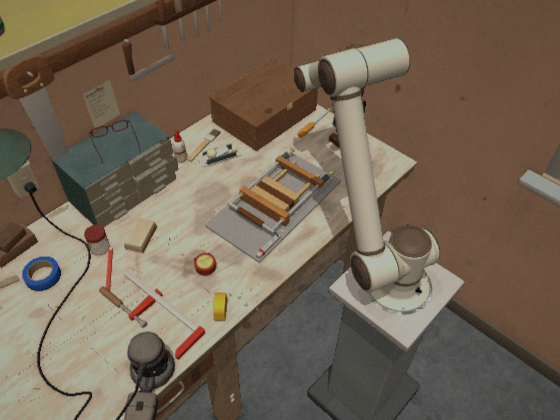

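View pics/t1.png

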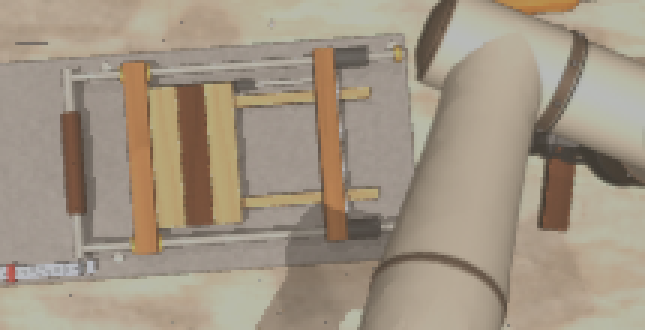

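The top crop shows the hand over the strip, with the strip's near end just visible. The clamp at crop (65–400, 40–280) is untouched. In the scene view it is unobstructed around (270,205). Descending to grasp.

```bash
python3 -m crank '[[[0,0,-0.03,0,0,0],[0,0,-0.06,0,0,0],[0,0,-0.085,0,0,0],[0,0,-0.098,0,0,0],[0,0,-0.098,0,0,0]]]'
python3 -m crank '[[[0,0,0,0,0,0],[0,0,0,0,0,0],[0,0,0,0,0,0],[0,0,0,0,0,0],[0,0,0,0,0,0]]]' 1 40
python3 - <<'E'
from h import *
im,d=manip.grab_frame('scene')
for q,z in [('bay',.032),('panel_center',.045),('jaw_face',.048),('bar_grip',.045),('pointer',.034),('mark',.031),('clamp',0)]:
    for r in manip.pinpoint('scene',q)[:1]:
        print(q,round(r['score'],2),np.round(r['position'],1),np.round(at_z('scene',r['position'],z),4))
E
```

```text
time: 4.88
tcp_pos: [0.5175, -0.3728, 0.1772]
tcp_rot: [-0.0, -0.665, 0.747, -0.0]
contact_force: [0.4, 0.4, 0.0]
width: 0.0855
time: 5.5
tcp_pos: [0.5173, -0.3733, 0.1775]
tcp_rot: [0.0, -0.665, 0.747, -0.001]
contact_force: [-0.7, 0.1, 4.0]
width: 0.0274
bay 0.77 [289.8 183.5] [ 0.5148 -0.0637  0.032 ]
panel_center 0.88 [276. 197.] [0.4977 0.0271 0.045 ]
jaw_face 0.92 [298.4 175.6] [ 0.5091 -0.1029  0.048 ]
bar_grip 0.83 [250.4 213.5] [0.5086 0.1425 0.045 ]
pointer 0.55 [279.4 237.8] [0.3717 0.1437 0.034 ]
clamp 0.81 [284.2 192.2] [ 0.5198 -0.0404 -0.    ]
```

Gripped at 27 mm, which matches the 28 mm strip. Before lifting, I'll check the clamp model by projecting it onto both pictures.

```bash
cat >> h.py <<'E'
A=np.radians(4.7);CX=np.array([np.sin(A),-np.cos(A)]);CY=np.array([np.cos(A),np.sin(A)])
PC=np.array([.5165,.0225]);O=PC+.060*CX
def W(x,y,z): return np.r_[O+CX*x/1000+CY*y/1000,z/1000]
def overlay(n,im,k=3,crop=(150,260,225,440),extra=()):
    y0,y1,x0,x1=crop;b=cv2.resize(im[y0:y1,x0:x1],None,fx=k,fy=k,interpolation=2)
    def pl(pts,c):
        q=np.array([proj(n,W(*p)) for p in pts]);q=((q-[x0-.5,y0-.5])*k).round().astype(np.int32);cv2.polylines(b,[q],True,c,1)
    bx=lambda a,b_,c,d,z:[(a,c,z),(b_,c,z),(b_,d,z),(a,d,z)]
    pl(bx(-130,-105,-103,103,63),(0,255,0));pl(bx(-105,-15,-75,75,58),(255,255,0));pl(bx(73,91,-103,103,62),(0,255,0))
    pl(bx(-201,-179,-55,55,45),(255,0,255))
    for e in extra: pl(*e)
    return b
E
python3 - <<'E'
from h import *
print(O)
cv2.imwrite('pics/ov_t.png',overlay('top',cv2.imread('pics/top0.png'),4,(155,250,240,370)))
cv2.imwrite('pics/ov_s.png',overlay('scene',cv2.imread('pics/s1.png'),4,(140,265,200,350)))
E
```

```text
[ 0.52141631 -0.03729824]
```

View pics/ov_t.png

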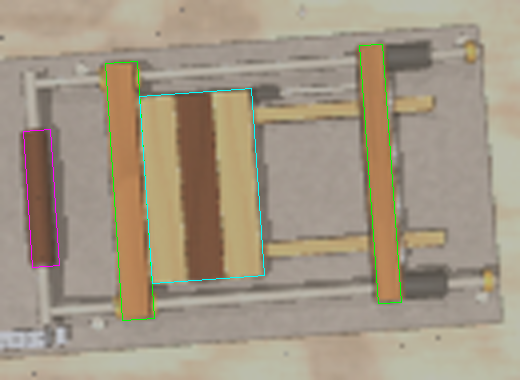

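View pics/ov_s.png

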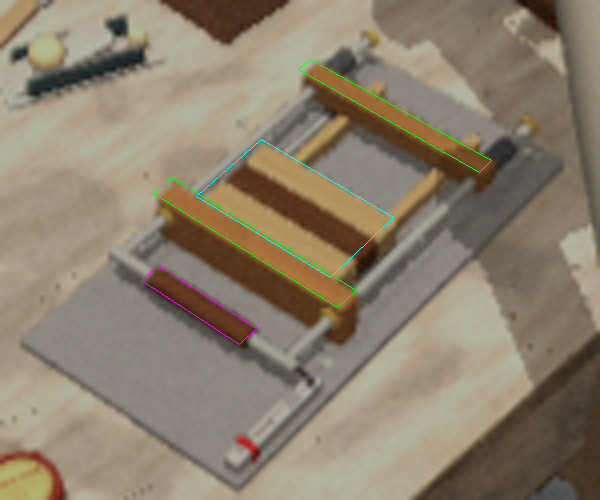

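The overlays agree with both views: within about 1 px in the top picture and 1–2 px in the scene picture. Bay target is (.524, -.066). Lift and carry.

```bash
python3 -m crank '[[[0,0,0.03,0,0,0],[0,0,0.07,0,0,0],[0,0,0.11,0,0,0],[0.001,0.04,0.11,0,0,0],[0.002,0.09,0.11,0,0,3]]]'
python3 -m crank '[[[0.001,0.05,0,0,0,2],[0.002,0.1,0,0,0,4],[0.003,0.15,0,0,0,6],[0.004,0.19,0,0,0,8.4],[0.0045,0.217,0,0,0,8.4]]]'
python3 -m crank '[[[0,0,0,0,0,0],[0,0,-0.02,0,0,0],[0,0,-0.04,0,0,0],[0,0,-0.04,0,0,0],[0,0,-0.04,0,0,0]]]'
python3 - <<'E'
from h import *
o=manip.observe();print(o['time'],o['tcp_pos'],o['tcp_rot'],o['width'],o['contact_force'])
im,d=manip.grab_frame('scene');cv2.imwrite('pics/s2.png',overlay('scene',im,4,(120,265,200,370),[([(15,-75,78),(43,-75,78),(43,75,78),(15,75,78)],(0,0,255))]))
E
```

```text
time: 6.52
tcp_pos: [0.5185, -0.2827, 0.2863]
tcp_rot: [0.0, -0.683, 0.73, 0.0]
contact_force: [-0.1, 0.3, -1.1]
width: 0.0274
time: 7.15
tcp_pos: [0.523, -0.0644, 0.286]
tcp_rot: [0.0, 0.736, -0.677, -0.001]
contact_force: [-0.1, -0.2, -1.3]
width: 0.0272
time: 7.78
tcp_pos: [0.5238, -0.0667, 0.2471]
tcp_rot: [-0.0, 0.735, -0.678, 0.0]
contact_force: [1.3, 0.0, -0.2]
width: 0.0272
7.775 [ 0.5237529  -0.06669139  0.24708786] [-7.56880632e-05  7.35321096e-01 -6.77718843e-01  2.23057274e-04] 0.027219055074545234 [ 1.298206    0.01422338 -0.17121424]
```

View pics/s2.png

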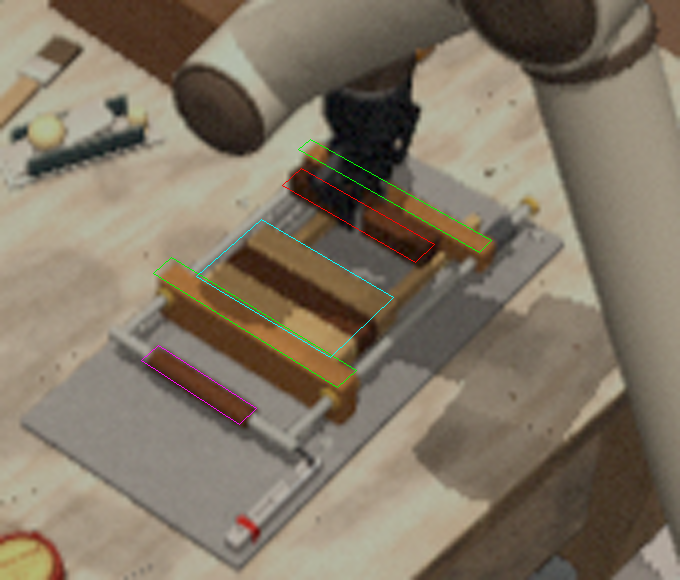

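```bash
python3 - <<'E'
from h import *
im,d=manip.grab_frame('scene')
for p in [(300,173),(395,212),(410,222),(420,230),(430,240),(430,250),(380,210)]:
    px=(200+p[0]/4,120+p[1]/4);P=at_d('scene',px,d);q=P[:2]-O;print(p,im[int(px[1]),int(px[0])],P.round(3),'clamp',(q@CX*1000).round(),(q@CY*1000).round())
cv2.imwrite('pics/s3.png',overlay('scene',im,6,(145,190,260,330),[([(15,-75,96),(43,-75,96),(43,75,96),(15,75,96)],(0,0,255)),([(15,-75,70),(43,-75,70),(43,75,70),(15,75,70)],(0,255,255))]))
E
```

```text
(300, 173) [22 35 65] [ 0.581 -0.055  0.096] clamp 22.0 58.0
(395, 212) [29 50 85] [ 0.487 -0.077  0.096] clamp 37.0 -38.0
(410, 222) [32 49 85] [ 0.471 -0.079  0.093] clamp 38.0 -53.0
(420, 230) [30 49 84] [ 0.455 -0.074  0.099] clamp 31.0 -69.0
(430, 240) [15 35 65] [ 0.449 -0.081  0.086] clamp 37.0 -76.0
(430, 250) [22 29 44] [ 0.449 -0.082  0.072] clamp 39.0 -76.0
(380, 210) [28 48 86] [ 0.498 -0.07   0.096] clamp 30.0 -26.0
```

View pics/s3.png

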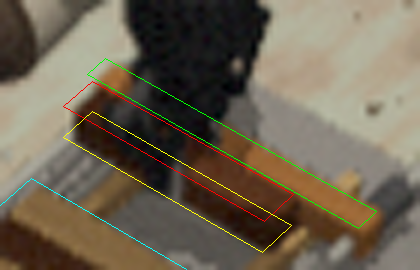

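By depth, the strip top is at 96 mm, as expected, and its near end is at clamp y = -76 mm. So it is centred over the bay and level with the panel. Lowering and releasing.

```bash
python3 -m crank '[[[0,0,-0.01,0,0,0],[0,0,-0.02,0,0,0],[0,0,-0.03,0,0,0],[0,0,-0.036,0,0,0],[0,0,-0.037,0,0,0]]]'
python3 -m crank '[[[0,0,-0.0005,0,0,0],[0,0,-0.001,0,0,0],[0,0,-0.001,0,0,0],[0,0,-0.001,0,0,0],[0,0,-0.001,0,0,0]]]'
```

```text
time: 8.5
tcp_pos: [0.5235, -0.0661, 0.2095]
tcp_rot: [0.0, 0.736, -0.677, -0.0]
contact_force: [-2.1, 1.6, 4.8]
width: 0.0273
time: 9.12
tcp_pos: [0.5234, -0.0661, 0.2095]
tcp_rot: [-0.0, 0.736, -0.677, 0.0]
contact_force: [-1.5, 0.7, 6.0]
width: 0.0269
```

```bash
python3 -m crank '[[[0,0,0,0,0,0],[0,0,0,0,0,0],[0,0,0,0,0,0],[0,0,0,0,0,0],[0,0,0,0,0,0]]]' -0.15
python3 -m crank '[[[0,0,0.02,0,0,0],[0,0,0.05,0,0,0],[0,0,0.1,0,0,0],[0,0.03,0.13,0,0,0],[0,0.08,0.13,0,0,0]]]'
python3 -m crank '[[[-0.004,0.045,0,0,0,0],[-0.008,0.09,0,0,0,0],[-0.0185,0.138,0,0,0,0],[-0.0185,0.138,0,0,0,0],[-0.0185,0.138,0,0,0,0]]]'
python3 - <<'E'
from h import *
o=manip.observe();print(o['time'],o['tcp_pos'],o['width'])
for n in('scene','top'):
    im,d=manip.grab_frame(n);cv2.imwrite(f'pics/{n}4.png',overlay(n,im,4,(120,265,200,370) if n=='scene' else (155,260,215,370),[([(15,-75,58),(43,-75,58),(43,75,58),(15,75,58)],(0,0,255))]))
E
```

```text
time: 9.75
tcp_pos: [0.5235, -0.0661, 0.2086]
tcp_rot: [0.0, 0.736, -0.677, -0.0]
contact_force: [0.2, -0.1, -0.1]
width: 0.0489
time: 10.38
tcp_pos: [0.5241, 0.014, 0.3419]
tcp_rot: [-0.003, 0.735, -0.678, 0.002]
contact_force: [0.2, 0.9, -0.9]
width: 0.0489
time: 11.0
tcp_pos: [0.5049, 0.1518, 0.3386]
tcp_rot: [0.0, 0.736, -0.677, -0.0]
contact_force: [-0.6, -0.2, -0.8]
width: 0.0491
11.0 [0.50485182 0.15177458 0.33857581] 0.04905831354518021
```

View pics/scene4.png

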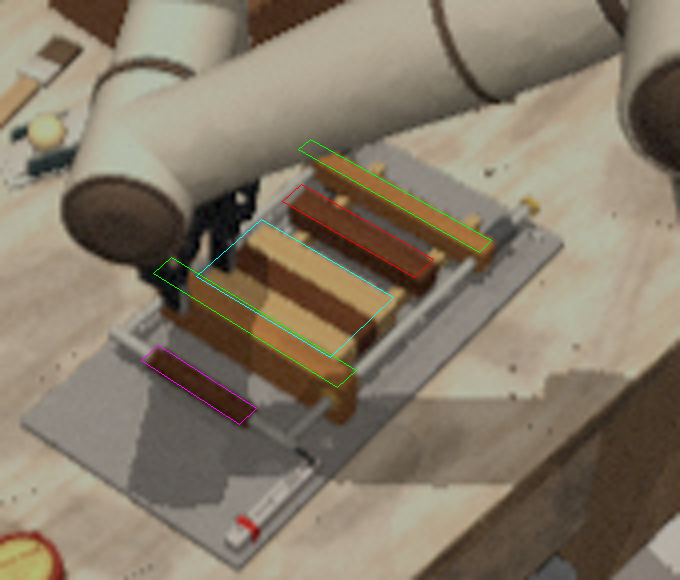

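View pics/top4.png

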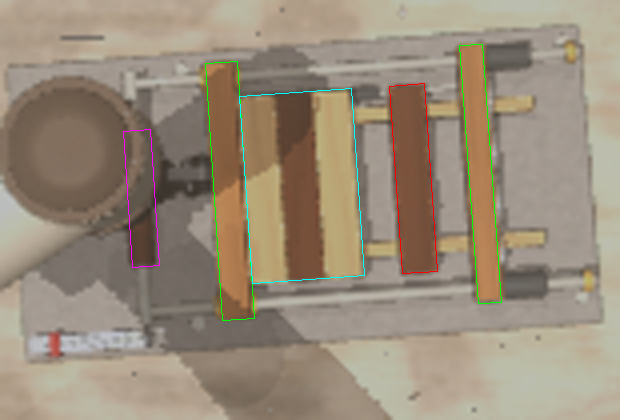

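The strip lies in the bay exactly on the model outline: top crop (390–437, 85–273), flush with the panel's ends. The hand is above the bar. Descending to grip the bar.

```bash
python3 -m crank '[[[0.001,0,-0.05,0,0,0],[0.001,0,-0.09,0,0,0],[0.001,0,-0.12,0,0,0],[0.001,0,-0.139,0,0,0],[0.001,0,-0.139,0,0,0]]]'
python3 -m crank '[[[0,0,0,0,0,0],[0,0,0,0,0,0],[0,0,0,0,0,0],[0,0,0,0,0,0],[0,0,0,0,0,0]]]' 1 60
```

```text
time: 11.72
tcp_pos: [0.5059, 0.1505, 0.1984]
tcp_rot: [0.002, 0.735, -0.678, -0.0]
contact_force: [0.8, -0.3, 0.0]
width: 0.0491
time: 12.35
tcp_pos: [0.5063, 0.1531, 0.2012]
tcp_rot: [-0.002, 0.736, -0.677, 0.0]
contact_force: [-2.6, 4.5, 1.1]
width: 0.02
```

```bash
python3 -m crank '[[[-0.0005,0.006,0,0,0,0],[-0.0015,0.018,0,0,0,0],[-0.0025,0.03,0,0,0,0],[-0.0033,0.04,0,0,0,0],[-0.0037,0.045,0,0,0,0]]]'
python3 -m crank '[[[-0.0004,0.005,0,0,0,0],[-0.0008,0.01,0,0,0,0],[-0.0012,0.015,0,0,0,0],[-0.0016,0.02,0,0,0,0],[-0.002,0.0245,0,0,0,0]]]'
python3 - <<'E'
from h import *
o=manip.observe();print(o['time'],o['tcp_pos'],o['contact_force'],o['width'])
for n in('scene','top'):
    im,d=manip.grab_frame(n);cv2.imwrite(f'pics/{n}5f.png',im);cv2.imwrite(f'pics/{n}5.png',overlay(n,im,4,(120,265,200,370) if n=='scene' else (155,260,215,370)))
    for q,z in [('pointer',.034),('mark',.031)]:
        for r in manip.pinpoint(n,q)[:2]: print(n,q,round(r['score'],2),np.round(r['position'],1),at_z(n,r['position'],z).round(4))
E
```

```text
time: 12.98
tcp_pos: [0.5027, 0.1976, 0.201]
tcp_rot: [-0.001, 0.736, -0.677, 0.001]
contact_force: [0.7, -4.4, 5.8]
width: 0.0204
time: 13.6
tcp_pos: [0.5008, 0.2209, 0.201]
tcp_rot: [0.0, 0.736, -0.677, 0.001]
contact_force: [4.6, -9.3, 6.2]
width: 0.02
13.6 [0.5007974  0.22090004 0.20095774] [ 4.56146994 -9.26997569  6.23055074] 0.01999367829732891
scene pointer 0.72 [262.  248.9] [0.3813 0.2161 0.034 ]
top pointer 0.94 [230.7 241.7] [0.3829 0.2124 0.034 ]
top pointer 0.57 [288.9 199.2] [0.5234 0.0258 0.034 ]
```

View pics/scene5.png

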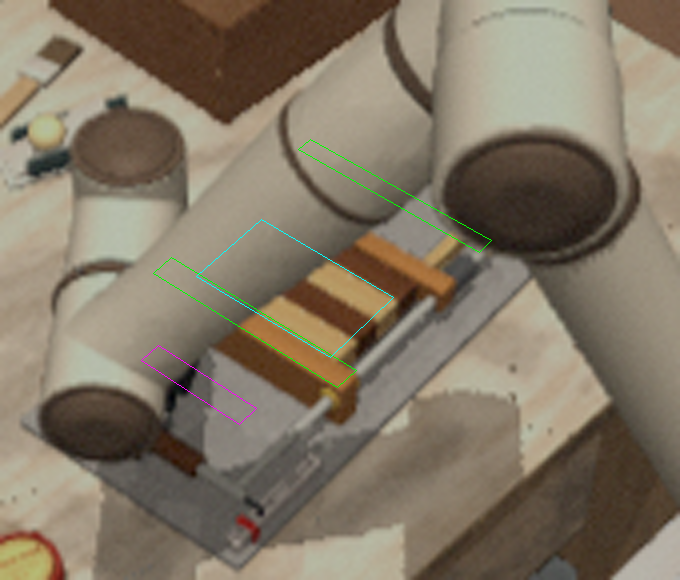

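View pics/top5.png

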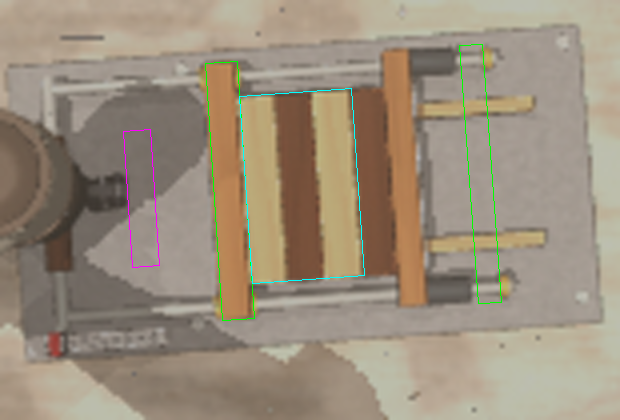

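The strip is closed up against the panel, with the jaw on it, and the pull force is about 9 N. Now zooming in on the pointer and mark.

```bash
python3 - <<'E'
from h import *
a=cv2.imread('pics/top5f.png')[225:250,215:260];b=cv2.imread('pics/scene5f.png')[235:265,245:285]
s=lambda x:cv2.resize(x,(400,int(400*x.shape[0]/x.shape[1])),interpolation=cv2.INTER_NEAREST)
a,b=s(a),s(b);h=max(len(a),len(b));p=lambda x:cv2.copyMakeBorder(x,0,h-len(x),0,0,0)
cv2.imwrite('pics/z5.png',np.hstack([p(a),p(b)]))
im=cv2.imread('pics/top5f.png').astype(int)
for nm,n,x0,x1,y0,y1 in[('top5f','top',215,260,234,250),('top0','top',215,260,234,250),('scene5f','scene',245,285,235,265),('s1','scene',245,285,235,265)]:
    im=cv2.imread(f'pics/{nm}.png').astype(int)
    w=np.clip(im[...,2]-np.maximum(im[...,0],im[...,1])-30,0,None).astype(float);m=np.zeros_like(w);m[y0:y1,x0:x1]=w[y0:y1,x0:x1]
    ys,xs=np.nonzero(m);k=m[ys,xs];px=((xs*k).sum()/k.sum(),(ys*k).sum()/k.sum());P=at_z(n,px,.031);q=P[:2]-O;print(nm,len(xs),np.round(px,2),P.round(4),'clamp mm',(q@CX*1000).round(1),(q@CY*1000).round(1))
for n,px in[('top',(230.7,241.7)),('scene',(262,248.9))]:
    q=at_z(n,px,.034)[:2]-O;print('pointer',n,(q@CX*1000).round(1),(q@CY*1000).round(1))
q=manip.observe()['tcp_pos'][:2]-O;print('tcp',(q@CX*1000).round(1))
E
```

```text
top5f 19 [228.19 240.7 ] [0.386  0.2211 0.031 ] clamp mm -268.6 -113.8
top0 19 [228.22 240.63] [0.3862 0.2209 0.031 ] clamp mm -268.5 -113.6
scene5f 21 [261.54 250.89] [0.3783 0.2213 0.031 ] clamp mm -269.4 -121.4
s1 22 [261.55 250.84] [0.3785 0.2211 0.031 ] clamp mm -269.3 -121.3
pointer top -260.3 -117.6
pointer scene -264.0 -118.9
tcp -258.7
```

View pics/z5.png

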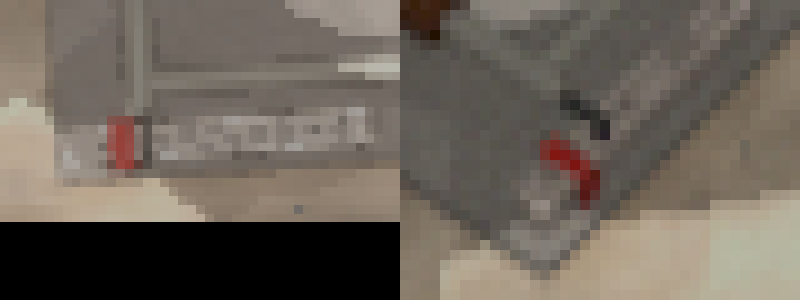

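```bash
python3 -m crank '[[[-0.0001,0.0015,0,0,0,0],[-0.0002,0.003,0,0,0,0],[-0.0004,0.0045,0,0,0,0],[-0.0005,0.006,0,0,0,0],[-0.0005,0.006,0,0,0,0]]]'
cat > pm.py <<'E'
from h import *
import sys
o=manip.observe();q=o['tcp_pos'][:2]-O;print(o['time'],o['tcp_pos'],o['contact_force'],'tcp clamp x',(q@CX*1000).round(1))
tag=sys.argv[1];S=[]
for n,x0,x1,y0,y1 in[('top',215,260,228,250),('scene',245,285,235,265)]:
    im,d=manip.grab_frame(n);cv2.imwrite(f'pics/{n}{tag}f.png',im)
    for r in manip.pinpoint(n,'pointer')[:1]:
        q=at_z(n,r['position'],.034)[:2]-O;print(n,'net',np.round(r['position'],1),(q@CX*1000).round(1),(q@CY*1000).round(1))
    i=im.astype(int)
    for nm,w,z in[('red',np.clip(i[...,2]-np.maximum(i[...,0],i[...,1])-30,0,None),.031),('dark',np.clip(70-i.max(2),0,None),.034)]:
        m=np.zeros(w.shape);m[y0:y1,x0:x1]=w[y0:y1,x0:x1];ys,xs=np.nonzero(m)
        if not len(xs): print(n,nm,'none');continue
        k=m[ys,xs];px=((xs*k).sum()/k.sum(),(ys*k).sum()/k.sum());q=at_z(n,px,z)[:2]-O;print(n,nm,len(xs),np.round(px,1),(q@CX*1000).round(1),(q@CY*1000).round(1))
    c=im[y0:y1,x0:x1];S.append(cv2.resize(c,(400,300),interpolation=cv2.INTER_NEAREST))
cv2.imwrite(f'pics/z{tag}.png',np.hstack(S))
E
python3 pm.py 6
```

```text
time: 14.52
tcp_pos: [0.5004, 0.2262, 0.2009]
tcp_rot: [0.001, 0.736, -0.677, 0.001]
contact_force: [4.2, -10.7, 6.8]
width: 0.0203
14.525 [0.50040302 0.22619053 0.20094359] [  4.16152169 -10.65663551   6.79086284] tcp clamp x -264.3
top net [229.2 240.2] -264.8 -112.4
top red 15 [227.9 240.8] -269.7 -114.2
top dark none
scene net [265.2 249. ] -257.8 -127.2
scene red 21 [261.6 250.9] -269.4 -121.6
scene dark 33 [253.8 241.6] -258.1 -79.0
```

View pics/z6.png

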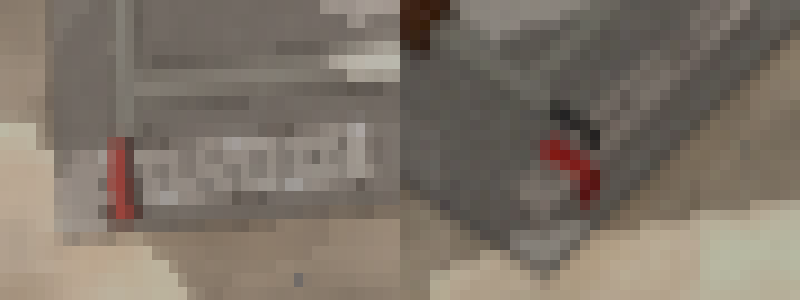

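```bash
python3 -m crank '[[[-0.0001,0.0015,0,0,0,0],[-0.0002,0.003,0,0,0,0],[-0.0004,0.0045,0,0,0,0],[-0.0004,0.0045,0,0,0,0],[-0.0004,0.0045,0,0,0,0]]]'
python3 pm.py 7
```

```text
time: 15.35
tcp_pos: [0.5001, 0.2303, 0.2009]
tcp_rot: [0.001, 0.736, -0.677, 0.001]
contact_force: [4.6, -11.6, 8.0]
width: 0.0203
15.35 [0.50007958 0.23025932 0.20093481] [  4.5545164  -11.59259021   8.03964355] tcp clamp x -268.4
top net [227.8 240.7] -269.5 -113.7
top red 12 [228.4 240.7] -268.0 -113.7
top dark none
scene net [262.6 251.8] -271.7 -127.8
scene red 20 [261.5 250.9] -269.6 -121.3
scene dark 29 [253.6 242.6] -261.6 -81.1
```

View pics/z7.png

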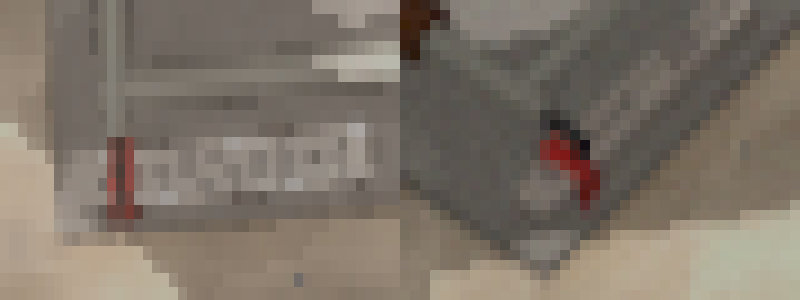

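```bash
python3 - <<'E'
from h import *
for f in('top0','top6f','top7f'):
    i=cv2.imread(f'pics/{f}.png').astype(int);r=(i[...,2]-np.maximum(i[...,0],i[...,1]))[238:243,224:234];print(f,r.mean(0).round(0), i.max(2)[238:243,224:234].mean(0).round(0))
for p in [(-268.5,-113,31),(-268.5,-113,34),(-268.5,-113,40),(-263.5,-113,34)]: print(p,np.round(proj('scene',W(*p)),1),np.round(proj('top',W(*p)),2))
for f in('s1','scene5f','scene6f','scene7f'):
    i=cv2.imread(f'pics/{f}.png').astype(int);print(f);print(i.max(2)[244:256,257:268]) if f!='scene5f' else 0
E
```

```text
top0 [-1. -2. -2. 52. 86. 78.  5. -2. -3. -3.] [178. 176. 171. 177. 179. 168. 165. 177. 175. 168.]
top6f [10. 10.  8. 54. 77. 29.  8.  9.  9.  8.] [140. 140. 136. 145. 145.  92. 110. 138. 137. 132.]
top7f [ 9.  9.  8. 44. 22. 57. 14.  9.  8.  8.] [140. 139. 136. 131.  84. 130. 134. 139. 137. 132.]
(-268.5, -113, 31) [259.7 249.4] [228.2  240.44]
(-268.5, -113, 34) [259.7 248.8] [228.08 240.46]
(-268.5, -113, 40) [259.7 247.7] [227.84 240.5 ]
(-263.5, -113, 34) [260.7 247.9] [229.61 240.36]
s1
[[139 141 139 141 141 143 141 140 150 171 151]
 [139 139 140 142 141 142 140 149 168 164 139]
 [138 140 139 138 141 140 150 170 163 149 165]
 [140 138 140 141 142 151 169 160 147 164 168]
 [142 139 129 151 138 167 162 149 165 168 137]
 [142 128 156 173 156 147 166 167 166 135  99]
 [140 133 159 174 177 163 172 168 137  99 101]
 [143 154 151 160 167 178 177 133  98 103 124]
 [153 167 152 148 169 163 148 106 105 125 136]
 [170 178 169 169 167 131 108  96 122 136 116]
 [171 179 179 170 133  92  96 112 131 125  93]
 [132 164 167 135 100  93 111 123 118 102 143]]
scene5f
scene6f
[[101 101 104  84  88
[... 416 characters left out ...]
109 117  99  94  88  89  89  87]
 [121 120 119 118  99  80  85  89  88  87  78]
 [ 98 112 119 101  83  84  90  88  85  84 100]]
scene7f
[[103  99  89  82  89  89  92  87  98 112  97]
 [ 96 105  88  79  89  90  89 100 112 106  91]
 [ 89  92  59  59  74  85  98 111 107  96 107]
 [ 85  83  60  32  44  73 105 108  95 106 113]
 [ 88  87  75  94  63  38  74  92 107 115  99]
 [ 85  82 114 117 110  58  20 105 116 100  84]
 [ 90  83 120 130 126  77  42 110 102  90  82]
 [ 87 102 103 116 123 114 110  94  85  85  90]
 [ 96 111  98  96 117 122 112  86  83  89  92]
 [111 119 115 112 117 100  89  90  85  92  89]
 [121 117 119 118 100  77  86  91  89  85  80]
 [ 98 112 115  99  86  82  88  88  84  81 101]]
```

In the top view the pointer covers column 228.0. The red clip spans 226.9–229.4, so its centre is 228.15, or about 228.03 after allowing for the pointer's 3 mm of extra height. That leaves the pointer centred within about 0.5 mm. One last look at the seam and surroundings before handing in.

```bash
python3 -m crank '[[[0,0,0,0,0,0],[0,0,0,0,0,0],[0,0,0,0,0,0],[0,0,0,0,0,0],[0,0,0,0,0,0]]]'
python3 - <<'E'
from h import *
im,d=manip.grab_frame('top');cv2.imwrite('pics/fin.png',overlay('top',im,4,(155,260,215,370)))
i=im.astype(int);r=(i[...,2]-np.maximum(i[...,0],i[...,1]))[238:243,224:234];print(r.mean(0).round(0), i.max(2)[238:243,224:234].mean(0).round(0))
cv2.imwrite('pics/fin_full.png',im)
E
```

```text
time: 16.18
tcp_pos: [0.5001, 0.2303, 0.201]
tcp_rot: [0.001, 0.736, -0.677, 0.001]
contact_force: [5.1, -12.3, 7.2]
width: 0.0202
[ 9.  9.  8. 44. 22. 57. 14.  9.  9.  8.] [140. 139. 136. 132.  84. 130. 134. 139. 137. 132.]
```

View pics/fin.png

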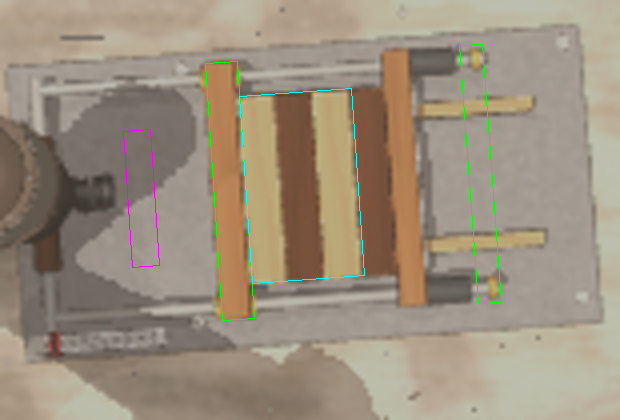

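View pics/fin_full.png

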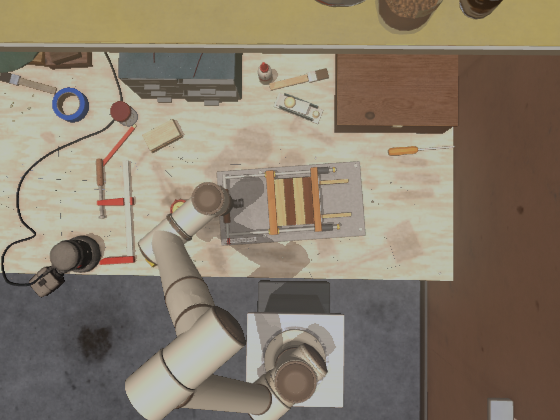

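The seam is shut, with the strip at crop (352–397, 88–278). The panel and fence are where they were, the pointer is centred on the mark, and the reading is steady. Handing in.

```bash
python3 -c "
from plant import manip
print(manip.job_done())"
```

```text
the job is handed in; nothing more can be done
None
```

I laid the strip flat on the bearers in the bay, let go of it, and drew the pull bar out about 78 mm. I handed the job in at about 16 s, still holding the bar.

**Strip and seam:** the top view shows the seam shut and the strip's ends level with the panel's. The panel had not visibly moved.

**Pointer and mark:** in the top view the pointer stands within about 0.5 mm of the middle of the red mark, and the mark had not shifted. The picture and the pull of about 12 N held steady over the last 0.8 s. That pull is inside the stated 9–17 N.

**Checks that disagreed:** the scene camera's point finder was off by several mm, up to about 19 mm on the panel, so I relied on the top-view masks. In that oblique view the pointer seems to sit towards one edge of the mark. I put that down to the viewing angle and did not confirm it separately.

**Other things on the bench:** I kept clear of the tin, tape measure and driver. In the last picture the arm hides most of the tin and tape, so their final positions were not checked there.

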